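# Hold a funnel just off its seat in a bottle's neck

### The arm

A 6-joint arm with a two-finger parallel gripper is mounted at the origin on a cart in front of the work surface, level with it; the furniture and walls round the work are solid. World frame = base frame: x ahead of the robot, y to its left, z up, the work surface at z = 0. Lengths are in m, angles in rad, forces in N, time in s.
With the tool pointing down it reaches from about 0.4 to 0.825 m from the base axis. Payload 7 kg.
Tool frame: the origin (TCP) lies between the finger pads; the fingertips stand env.tip_reach ahead of it and the grasp point (between the pads) is the TCP (env.tip_reach is the distance from the TCP to the fingertips, in m); z points along the fingers, y is the line along which they close (so a half turn about z gives the same grasp; the last joint's range is limited). The gripper opens to 88 mm and grips with 3 to 60 N. Pads are 19 mm wide; open, the fingers measure 130 mm over their backs; the gripper's body (78 mm by 193 mm) begins 47 mm behind the grasp point.
Start: joints at [-1.015, 0.359, 0.012, 0, -1.224, -0.288], TCP at [0.179, -0.651, 0.246] pointing down, gripper open.
Joint ranges: [-3.07, 3.07], [-1.43, 2.12], [-1.02, 1.25], [-3.03, 1.67], [-3.05, -0], [-3.03, 3.03]. Speed limits (rad/s): [2.39, 2.39, 3.01, 3.14, 3.14, 3.14].

### API

Orientations are given as [roll, pitch, yaw] about the fixed x, y, z axes, in that order (R = Rz(yaw) Ry(pitch) Rx(roll)).
In Python, from cell import env, ungrasp, gripper_close, kinematics, optics, telemetry gives the robot as it stands. Calls block until the motion is done:
- env.move_pose(position, orientation): joint-space move of the TCP to a pose.
- env.servo_line(position, feed=0.15, frame=None): straight line of the TCP; frame=None keeps the orientation; feed is the mean speed in m/s.
- env.movej(angles): joint-space move.
- ungrasp() and gripper_close(newtons=None): open the fingers fully, or close them until they stop; newtons is the grip in N (None keeps the last).
- env.pause(seconds).
- kinematics.solve_ik(position, orientation): joint angles nearest the present ones, or None.
- optics.grab_frame(name): name is "scene" or "top" or "wrist"; returns a dict with "img" (480x640x3 uint8, red, green, blue), "fov_y" (degrees; the focal length in pixels is half the picture's height over the tangent of half this angle, whatever the lens; pixels are square), "cx", "cy" (the principal point, pixels), "rvec" (rotation vector, rad) and "tvec" (3), from world to camera coordinates, as OpenCV has them; the wrist camera has in their place "mount" (4x4, takes a point from camera to tool coordinates, whose origin is the TCP and whose axes are the flange's). Camera axes: x right, y down, z forward; pixel columns grow to the right and rows downward; lengths in m; the calibration is good to about 2 mm. The wrist camera is an equidistant fisheye: a pixel r from the principal point sees the ray r / f radians off the axis. A picture is of the moment at which its call begins: read the wrist's pose just before it. There is no depth.
A pose or a line that the arm cannot do raises env.MotionError and nothing moves.
- env.close_job(): hands the job in; it is judged then, once.
Readings, each from a call of its own:
- telemetry.get_t(): time.
- telemetry.get_q(): joint angles.
- telemetry.get_joint_vel(): joint speeds.
- telemetry.get_joint_torque(): joint torques, N m.
- telemetry.get_tool_pos(): TCP position.
- telemetry.get_tool_rot(): TCP orientation.
- telemetry.get_contact_force(): force on the tool from outside, world axes, zero at the start.
- telemetry.get_torque(): the same for the moment, N m.
- telemetry.get_finger_gap(): finger opening in m.
- telemetry.get_finger_force(): force on a finger pad.
Only numpy, scipy, OpenCV 4.12 (cv2) and the standard library are available. Lean on these libraries where they do the work, as an engineer would, in place of code of your own. Each camera call takes 0.05 s, during which the arm holds its last target. There are 200 camera calls.

### The job

I am about to fill the open oil bottle. Lift the funnel out of the steel cup, bring it across to the bottle and lower it into the neck until you feel it seat; then raise it by about a finger's breadth, so that air can get out past it while I pour, and finish with the funnel still in your grip there: upright, its spout centred inside the neck and not touching the bottle. Leave the bottle, the cup and the jar, carton and tall capped bottle in between standing where they are.

Things in the scene. Friction and masses are not known exactly. Their poses are not given: they have to be found in the camera images.
- funnel: white plastic funnel, 98 mm high, 123 mm across the rim, 0.1 kg; at first spout down in the steel cup, cone on the cup's rim, tip 29 mm above the worktop. Origin on its axis at the spout's lower end, z up to the wide mouth. Outer radius 7 mm at the tip, 9.5 mm at 40 mm up, then a cone to 56 mm at 92 mm. Handle towards its own -x; otherwise round, so it may enter the bottle with the handle pointing any way
- funnel_handle (a point): middle of the top of the handle, 82 mm from the axis on the funnel's -x side, 97 mm above the tip. The handle is an upright loop in the funnel's xz plane, 14 mm thick along the funnel's y (pinch it so, from above), x -58 to -100 mm, 57 to 97 mm above the tip; top bar and outer leg 8 mm thick, filled by a 4 mm web
- funnel_tip (a point): centre of the lower end of the spout (the funnel's origin)
- funnel_seat (a point): point on the funnel's axis 51 mm above the tip, in the narrow end of the cone: it comes level with bottle_mouth (within about 2 mm) when the funnel is seated in the neck
- oil_bottle: open green glass bottle, 0.45 kg, loose, 165 mm high: round body 74 mm across up to 88 mm, shoulder, then a neck 40 mm across (45 mm at the lip) from about 120 mm up. Origin at the centre of its underside, z up
- bottle_mouth (a point): centre of the top edge of the bottle's neck, 165 mm above its underside; z up. The neck is 34 mm wide inside, straight for 44 mm down and free for 60 mm down
- steel_cup: tapered steel cup, 76 mm across the rim, 98 mm high, 0.15 kg, loose; holds the funnel at the start. Origin at the centre of its underside. Cup and bottle stand on opposite sides of the middle, either way round
- pickle_jar: glass jar with a red screw lid, 85 mm across, 132 mm high, loose; in the row between cup and bottle. Origin at the centre of its underside
- tea_box: carton, 115 mm long (its y), 63 mm deep (its x), 108 mm high, loose; in the row between cup and bottle. Origin at the centre of its underside
- vinegar: capped slender bottle, 62 mm across, 236 mm high, loose; in the row between cup and bottle. Origin at the centre of its underside
Not all that is in view belongs to the job. What is meant by the oil_bottle is not blue or orange, and is the larger of those in its own colour.

How it is judged:
On the way:
1. the funnel is seated in the bottle's neck: upright, centred, its cone resting on the edge of the mouth (horizontal distance between funnel_seat and bottle_mouth below 0.006 m and horizontal distance between funnel_tip and bottle_mouth below 0.008 m and angle between funnel's own z axis and vertical below 0.15 rad and z of funnel_seat in the frame of bottle_mouth below 0.004 m and contact force between funnel and oil_bottle above 0.5 N), for 0.2 s.
At the end, for the whole second after the job is handed in: the fingers hold the funnel at rest, upright within 0.15 rad, its axis within 6 mm of the mouth's centre (tip 8 mm), 5 to 28 mm above its seat, not touching the bottle; bottle, jar, carton and capped bottle stand within 30 mm, the cup within 50 mm, of where they were (horizontal distance between funnel_seat and bottle_mouth below 0.006 m and horizontal distance between funnel_tip and bottle_mouth below 0.008 m and angle between funnel's own z axis and vertical below 0.15 rad and z of funnel_seat in the frame of bottle_mouth between 0.005 and 0.028 m and contact force between funnel and oil_bottle below 0.05 N and contact force between the fingers and funnel above 1 N and linear speed of funnel below 0.02 m/s and not (distance of oil_bottle from where it was at the start of the episode above 0.03 m) and not (angle between oil_bottle's own z axis and vertical above 0.3 rad) and not (distance of pickle_jar from where it was at the start of the episode above 0.03 m) and not (angle between pickle_jar's own z axis and vertical above 0.3 rad) and not (distance of tea_box from where it was at the start of the episode above 0.03 m) and not (angle between tea_box's own z axis and vertical above 0.3 rad) and not (distance of vinegar from where it was at the start of the episode above 0.03 m) and not (angle between vinegar's own z axis and vertical above 0.3 rad) and not (distance of steel_cup from where it was at the start of the episode above 0.05 m) and not (angle between steel_cup's own z axis and vertical above 0.3 rad)); the arm keeps its last pose, push and grip.
It fails at once if the oil bottle is pushed away or tipped (distance of oil_bottle from where it was at the start of the episode above 0.03 m or angle between oil_bottle's own z axis and vertical above 0.3 rad).
It fails at once if the pickle jar is pushed away or tipped (distance of pickle_jar from where it was at the start of the episode above 0.03 m or angle between pickle_jar's own z axis and vertical above 0.3 rad).
It fails at once if the tea box is pushed away or tipped (distance of tea_box from where it was at the start of the episode above 0.03 m or angle between tea_box's own z axis and vertical above 0.3 rad).
It fails at once if the vinegar is pushed away or tipped (distance of vinegar from where it was at the start of the episode above 0.03 m or angle between vinegar's own z axis and vertical above 0.3 rad).
It fails at once if the steel cup is pushed away or tipped (distance of steel_cup from where it was at the start of the episode above 0.05 m or angle between steel_cup's own z axis and vertical above 0.3 rad).
It also fails if it takes over 51 s, if anything falls off the work surface, if the arm or the gripper's body presses on something with over 40 N, if the wrist force passes 120 N, or if a joint passes its speed limit or range.

## Working session

There is one attempt and no reset: what is moved stays moved. The work goes in short steps, each a Python script; the robot and the scene stay as the last script left them, time stands still between calls to the robot, and variables do not carry over. Pictures are saved under pics/ and viewed, at most 10 in all, crops included, and the job is handed in when it is done.

```bash
mkdir -p pics; ls
cat > h.py <<'E'
import numpy as np, cv2
from cell import env, ungrasp, gripper_close, kinematics, optics, telemetry
def snap(n,save=None):
    f=optics.grab_frame(n)
    if save: cv2.imwrite(f'pics/{save}.png',f['img'][:,:,::-1])
    return f
def foc(f): return f['img'].shape[0]/2/np.tan(np.radians(f['fov_y'])/2)
def ray(f,u,v):
    R=cv2.Rodrigues(np.array(f['rvec'],float))[0]; t=np.array(f['tvec'],float).ravel()
    d=R.T@np.array([(u-f['cx'])/foc(f),(v-f['cy'])/foc(f),1]); return -R.T@t,d/np.linalg.norm(d)
def onz(f,u,v,z):
    o,d=ray(f,u,v); return o+d*(z-o[2])/d[2]
def proj(f,P):
    R=cv2.Rodrigues(np.array(f['rvec'],float))[0]; p=R@np.array(P,float)+np.array(f['tvec'],float).ravel()
    return p[:2]/p[2]*foc(f)+[f['cx'],f['cy']]
E
python3 - <<'E'
from h import *
for n in('scene','top'):
    f=snap(n,n); print(n,{k:v for k,v in f.items() if k!='img'},ray(f,320,240))
    np.save(n,{k:v for k,v in f.items()},allow_pickle=True)
print(env.tip_reach,telemetry.get_t(),telemetry.get_tool_rot())
E
```

```text
pics
scene {'fov_y': 48.658946594549214, 'cx': 321.85295403140555, 'cy': 238.65608678944827, 'rvec': array([ 0.99230677, -2.42445645,  1.06445904]), 'tvec': array([0.45519069, 0.38368933, 0.77750543])} (array([0.09796919, 0.54011695, 0.81092939]), array([ 0.52379378, -0.51770875, -0.67647448]))
top {'fov_y': 54.585395746828866, 'cx': 320.33727348463026, 'cy': 240.06827777189758, 'rvec': array([ 2.15132365, -2.12465798,  0.09102648]), 'tvec': array([0.03662864, 0.64060049, 0.98348173])} (array([0.51270634, 0.00302518, 1.05644215]), array([ 0.12449252,  0.04132681, -0.99135953]))
0.019 0.1 [ 3.14016052e+00 -1.08053059e-04 -2.87387856e+00]
```

View pics/scene.png

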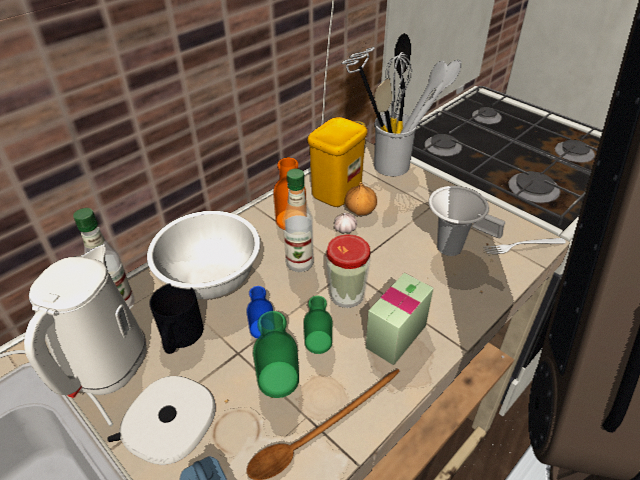

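View pics/top.png

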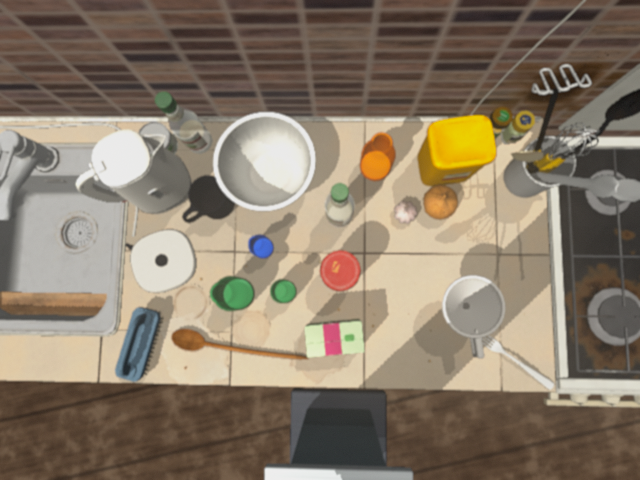

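Candidates for the bottle, top view: large green (237,293), small green (284,292), blue (262,247) and orange (377,160). The description fits the large green one. The funnel in the steel cup is at (473,305), with its handle towards the robot at (478,345). Next, close crops.

Run:
```python
import cv2,numpy as np
t=cv2.imread('pics/top.png');s=cv2.imread('pics/scene.png')
def c(im,x,y,w=100,h=75): return cv2.resize(im[y:y+h,x:x+w],(400,300),interpolation=cv2.INTER_CUBIC)
cv2.imwrite('pics/crops.png',np.vstack([np.hstack([c(t,195,255),c(t,425,275)]),np.hstack([c(s,230,300,133,100),c(s,415,175)])]))
```

```text
(no output)
```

View pics/crops.png

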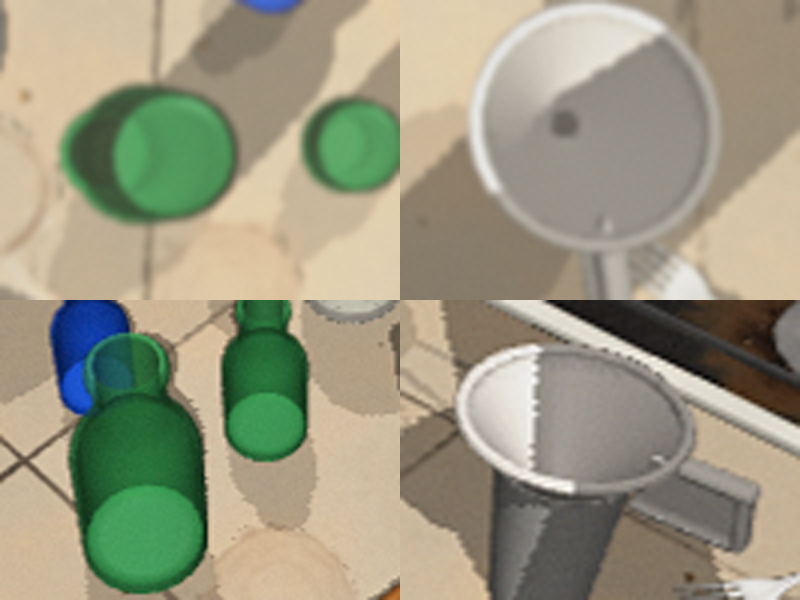

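The crop confirms the large green bottle: open neck, larger than its green neighbour, mouth ellipse at about scene (272,322). The funnel rim is centred near top (473.6,306.5).

```bash
cat > m.py <<'E'
from h import *
from scipy.optimize import least_squares
S=np.load('scene.npy',allow_pickle=True).item();T=np.load('top.npy',allow_pickle=True).item()
def circ(f,c,r,z):
    a=np.linspace(0,2*np.pi,90); p=np.array([proj(f,[c[0]+r*np.cos(t),c[1]+r*np.sin(t),z]) for t in a]); return [p[:,0].min(),p[:,0].max(),p[:,1].min(),p[:,1].max()]
E
python3 - <<'E'
from m import *
# bottle lip in scene: left,right,top
obs=np.array([230+86/3.008,230+168/3.008,300+35/3.0])
r=least_squares(lambda c:np.array(circ(S,c,.0225,.165))[:3]-obs,[.5,.2]);print('mouth scene',r.x,r.fun)
print('base top',onz(T,195+175/4,255+156/4,.004), 'base scene',onz(S,230+147/3.008,300+240/3,.004))
print('lip leftmost in top', proj(T,[*r.x,.165]), circ(T,r.x,.0225,.165))
# funnel rim
o=np.array([425+70/4,425+320/4,275+2/4,275+250/4])
r=least_squares(lambda c:np.array(circ(T,c,.0615,.127))-o,[.5,-.2]);print('rim top',r.x,r.fun);F=r.x
o=np.array([415+57/4,415+295/4,175+45/4,175+195/4])
r=least_squares(lambda c:np.array(circ(S,c,.0615,.127))-o,[.5,-.2]);print('rim scene',r.x,r.fun)
# handle
print('handle top px',onz(T,425+207/4,275+290/4,.126)-[*F,0],'scene outer end',onz(S,415+345/4,175+187/4,.126)-[*F,0])
# others: color centroids
for n,f in(('top',T),('scene',S)):
    h=cv2.cvtColor(f['img'],cv2.COLOR_RGB2HSV)
    m=((h[:,:,0]<5)|(h[:,:,0]>174))&(h[:,:,1]>130)&(h[:,:,2]>120); k,l,st,ce=cv2.connectedComponentsWithStats(m.astype(np.uint8)); i=1+st[1:,4].argmax(); print('jar',n,ce[i],onz(f,*ce[i],.130))
print('box top',onz(T,335,339,.108),'vinegar cap',onz(T,341,191,.236),onz(S,296,174,.236))
print('small green',onz(T,284,292,.0))
for w in ([0.3,-.2],[0.8,0.2]): print(kinematics.solve_ik([*F,.3],[np.pi,0,0]))
E
```

```text
mouth scene [0.5177261  0.23078652] [-1.0268534   1.02814056 -0.05513454]
base top [0.51977231 0.22920459 0.004     ] base scene [0.51940885 0.22890954 0.004     ]
lip leftmost in top [220.04962267 294.23011205] [np.float64(208.45167474737104), np.float64(231.66593055556507), np.float64(282.47853274686054), np.float64(306.0546252070788)]
rim top [ 0.50196072 -0.26082712] [-0.61362128  0.60274014 -0.78469904  0.74876465]
rim scene [ 0.50039642 -0.25887262] [-0.85285901  0.83741745 -0.14219868  0.01504869]
handle top px [-0.07909333 -0.00416779  0.126     ] scene outer end [-0.09243125 -0.0107874   0.126     ]
jar top [340.44938505 270.08041627] [5.69142590e-01 2.61065944e-05 1.30000000e-01]
jar scene [348.48843931 250.59344894] [0.56688123 0.00271234 0.13      ]
box top [0.43249847 0.0095334  0.108     ] vinegar cap [0.70499835 0.00073454 0.236     ] [0.70250328 0.00295719 0.236     ]
small green [0.52580136 0.12692133 0.        ]
[-1.33299740e-01  1.47816697e-01 -1.47209344e-01  4.44089210e-16
 -1.27577029e+00  1.70409607e+00]
[-1.33299740e-01  1.47816697e-01 -1.47209344e-01  4.44089210e-16
 -1.27577029e+00  1.70409607e+00]
```

```bash
cat >> h.py <<'E'
from scipy.spatial.transform import Rotation as Ro
def wsnap(save):
    p=np.array(telemetry.get_tool_pos());r=np.array(telemetry.get_tool_rot())
    f=snap('wrist',save); T=np.eye(4);T[:3,:3]=Ro.from_euler('xyz',r).as_matrix();T[:3,3]=p
    f['X']=T@np.array(f['mount']); np.save(save,f,allow_pickle=True); return f
def wonz(f,u,v,z):
    x,y=u-f['cx'],v-f['cy'];r=np.hypot(x,y);a=r/foc(f);d=np.array([x/r*np.sin(a),y/r*np.sin(a),np.cos(a)])
    d=f['X'][:3,:3]@d;o=f['X'][:3,3];return o+d*(z-o[2])/d[2]
def wproj(f,P):
    p=np.linalg.inv(f['X'])@np.array([*P,1]);r=np.hypot(p[0],p[1]);a=np.arctan2(r,p[2])*foc(f);return np.array([f['cx']+p[0]/r*a,f['cy']+p[1]/r*a])
E
python3 - <<'E'
from h import *
yaw=-np.pi+.08
ungrasp()
env.move_pose([.414,-.266,.22],[np.pi,0,yaw])
f=wsnap('w1');print(telemetry.get_t(),telemetry.get_tool_pos(),telemetry.get_q(),f['mount'],f['fov_y'])
print(wproj(f,[.419,-.266,.126]),wproj(f,[.501,-.26,.127]),telemetry.get_contact_force())
E
```

```text
2.025 [ 0.41398743 -0.26661366  0.22002778] [-1.71975036e-01  7.52411196e-02 -4.18346313e-01  1.12845250e-04
 -1.07718380e+00 -1.31961172e+00] [[-1.21944306e-04 -9.57116562e-01 -2.89703074e-01  7.88646471e-02]
 [ 9.99999982e-01 -7.38089454e-05 -1.77079720e-04 -6.85586258e-06]
 [ 1.48103254e-04 -2.89703091e-01  9.57116554e-01 -1.39186858e-01]
 [ 0.00000000e+00  0.00000000e+00  0.00000000e+00  1.00000000e+00]] 65.70646984690485
[315.20604232 255.63655981] [314.46950093 358.06441523] [-0.21321255  0.62385047 -0.9769895 ]
```

View pics/w1.png

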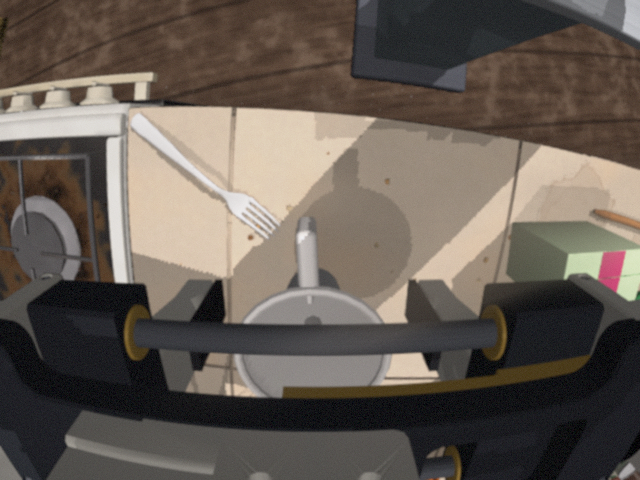

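Run:
```python
from h import *
f=np.load('w1.npy',allow_pickle=True).item()
for uv in [(299,250),(317,250),(300,270),(318,270),(306,217),(306,232)]: print(uv,wonz(f,*uv,.126))
i=f['img'][205:300,280:340]; cv2.imwrite('pics/w1c.png',cv2.resize(i,(480,600))[:,:,::-1][:600])
```

```text
(299, 250) [ 0.41589958 -0.27703885  0.126     ]
(317, 250) [ 0.41494411 -0.26513027  0.126     ]
(300, 270) [ 0.43012807 -0.27542888  0.126     ]
(318, 270) [ 0.42914744 -0.26329419  0.126     ]
(306, 217) [ 0.3930624  -0.27404004  0.126     ]
(306, 232) [ 0.40312835 -0.27330357  0.126     ]
```

View pics/w1c.png

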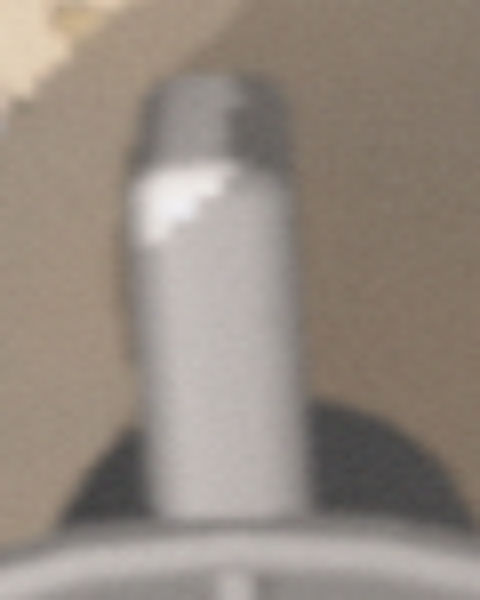

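Run:
```python
from h import *
f=np.load('w1.npy',allow_pickle=True).item()
a=wonz(f,306.6,232,.126);b=wonz(f,308.6,284,.126);print(a,b,b-a,np.arctan2(*(b-a)[1::-1]))
yaw=np.arctan2(b[1]-a[1],b[0]-a[0])
print('axis from outer edge', a+.1*np.array([np.cos(yaw),np.sin(yaw),0]))
```

```text
[ 0.40309725 -0.27291255  0.126     ] [ 0.44001153 -0.26886744  0.126     ] [0.03691429 0.00404511 0.        ] 0.10914567225370596
axis from outer edge [ 0.5025022  -0.26201964  0.126     ]
```

Run:
```python
from h import *
Y=.113;o=[np.pi,0,-np.pi+Y]; u=np.array([np.cos(Y),np.sin(Y)])
g=np.array([.5022,-.2614])-.088*u
env.move_pose([*g,.18],o); env.servo_line([*g,.114],feed=.1)
print(telemetry.get_tool_pos(),telemetry.get_contact_force())
gripper_close(40); print(telemetry.get_finger_gap(),telemetry.get_finger_force(),telemetry.get_contact_force(),telemetry.get_t())
env.servo_line([*g,.16],feed=.05); print(telemetry.get_contact_force(),telemetry.get_torque(),telemetry.get_finger_gap())
env.servo_line([*g,.314],feed=.15);print(telemetry.get_contact_force(),telemetry.get_finger_gap())
f=snap('top','top2'); s=snap('scene','scene2')
np.save('top2',f,allow_pickle=True);np.save('scene2',s,allow_pickle=True)
print(telemetry.get_t(),telemetry.get_tool_pos())
cv2.imwrite('pics/lift.png',np.hstack([cv2.resize(f['img'][240:440,380:580],(400,400)),cv2.resize(s['img'][60:260,380:580],(400,400))])[:,:,::-1])
```

```text
[ 0.4153594  -0.27147987  0.11478558] [0.04588547 1.03066747 0.60114507]
0.013684899396421677 39.99997437000275 [-0.2634709  -0.92288787  0.99567439] 4.2667
[ 0.40688461 -0.62774375 -1.70803837] [-0.03153109  0.05376679  0.02097517] 0.013588534979781143
[-0.63285268 -0.99790622 -0.8732876 ] 0.013753151957980827
6.6083 [ 0.41437702 -0.27116267  0.31298659]
```

View pics/lift.png

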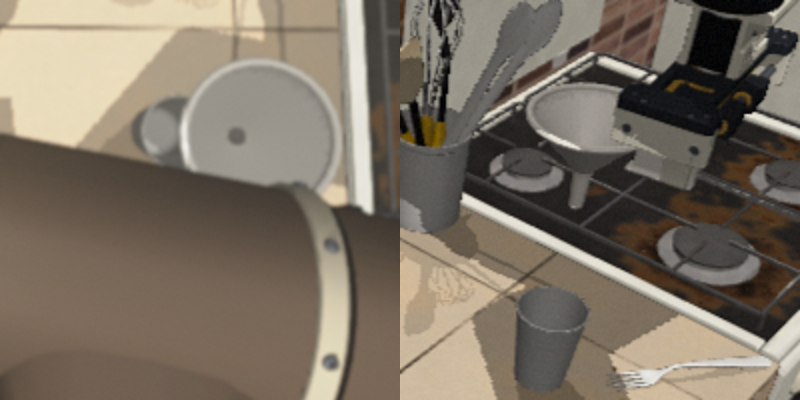

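The funnel is clear of the cup, upright in the grip, and the cup is still standing. Carrying it across to hover over the bottle.

Run:
```python
from h import *
Y=.113; u=np.array([np.cos(Y),np.sin(Y)])
m=np.array([.5185,.230]);g=m-.088*u
env.servo_line([.45,-.02,.33],feed=.15); env.servo_line([*g,.30],feed=.15); env.pause(.4)
p=telemetry.get_tool_pos(); print(p,telemetry.get_t(),telemetry.get_contact_force())
f=snap('top','top3'); s=snap('scene','scene3')
np.save('top3',f,allow_pickle=True);np.save('scene3',s,allow_pickle=True)
pt,ps=proj(f,[*m,.30]),proj(s,[*m,.21]);print(pt,ps)
def c(im,p,w,n):
    x,y=int(p[0])-w//2,int(p[1])-w//2; print(x,y); return cv2.resize(im[y:y+w,x:x+w],(n,n),interpolation=cv2.INTER_CUBIC)
cv2.imwrite('pics/hov.png',np.hstack([c(f['img'],pt,100,400),c(s['img'],ps,160,400)])[:,:,::-1])
```

```text
[0.43110547 0.21995517 0.3000537 ] 10.6167 [-0.15503308  0.36367045 -0.47546656]
[199.65550529 292.9825188 ] [270.1657706 303.2192673]
149 242
190 223
```

View pics/hov.png

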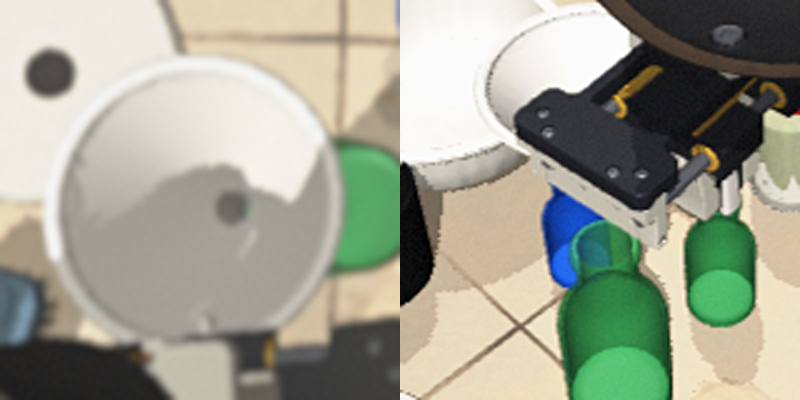

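Run:
```python
from m import *
T=np.load('top3.npy',allow_pickle=True).item()
o=np.array([149+46/4,149+344/4,242+56/4])
r=least_squares(lambda c:np.array(circ(T,c,.0615,.313))[:3]-o,[.5,.2]);print('rim',r.x,r.fun)
print('hole',[onz(T,149+232/4,242+208/4,z) for z in(.187,.227)])
# same for lift: tool at (.4144,-.2712,.313); crop scale 2, offset (380,240)
T=np.load('top2.npy',allow_pickle=True).item()
o=np.array([380+181/2,380+342/2,240+59/2])
r=least_squares(lambda c:np.array(circ(T,c,.0615,.326))[:3]-o,[.5,-.2]);print('rim lift',r.x,r.fun,'expect',np.array([.4144,-.2712])+.088*np.array([np.cos(.113),np.sin(.113)]))
print('hole',[onz(T,380+236/2,240+135/2,z) for z in(.20,.24)])
```

```text
rim [0.51648081 0.22927803] [-0.66191474  0.65374469 -0.01372742]
hole [array([0.51767118, 0.24988796, 0.187     ]), array([0.51744276, 0.23853066, 0.227     ])]
rim lift [ 0.49989096 -0.26005082] [-0.59700748  0.58839967 -0.01293996] expect [ 0.50183876 -0.26127715]
hole [array([ 0.50118809, -0.28328203,  0.2       ]), array([ 0.50172605, -0.26991009,  0.24      ])]
```

```bash
cat >> h.py <<'E'
def F(n=12):
    a=[]
    for _ in range(n): a.append(telemetry.get_contact_force()); env.pause(.015)
    return np.mean(a,0)
E
python3 - <<'E'
from h import *
Y=.113; u=np.array([np.cos(Y),np.sin(Y)])
g=np.array([.520,.2303])-.088*u
gripper_close(60); print(telemetry.get_finger_gap())
env.servo_line([*g,.30],feed=.05); env.servo_line([*g,.212],feed=.08); env.pause(.3)
f0=F(30);np.save('f0',f0);print(f0,telemetry.get_tool_pos(),telemetry.get_t())
z=.212
while z>.190:
    z-=.0015 if z>.204 else .0008
    env.servo_line([*g,z],feed=.02); d=F()-f0; print(round(z,4),d.round(2),np.round(telemetry.get_tool_pos(),4)[2])
    if d[2]>2.2 or np.hypot(*d[:2])>4: break
env.pause(.3); print(F(20)-f0,telemetry.get_tool_pos(),telemetry.get_tool_rot(),telemetry.get_t())
f=snap('top','top4'); s=snap('scene','scene4');np.save('top4',f,allow_pickle=True)
w=wsnap('w4')
cv2.imwrite('pics/seat.png',np.hstack([cv2.resize(f['img'][245:345,155:255],(400,400)),cv2.resize(s['img'][260:400,200:340],(400,400))])[:,:,::-1])
E
```

```text
0.01348747489614408
[ 0.17552347 -0.02777112 -0.60938093] [0.43255427 0.22039566 0.21197821] 13.2333
0.2105 [-0.26 -0.25 -0.3 ] 0.2105
0.209 [-0.07 -0.15 -0.12] 0.209
0.2075 [-0.4   0.21 -0.45] 0.2075
0.206 [ 0.04  0.15 -0.11] 0.206
0.2045 [-0.32 -0.2  -0.25] 0.2045
0.203 [-0.03 -0.17 -0.06] 0.203
0.2022 [-0.09  0.14 -0.27] 0.2022
0.2014 [-0.03  0.17 -0.21] 0.2014
0.2006 [-0.17  0.15  0.05] 0.2006
0.1998 [ 0.23 -0.24  0.38] 0.1999
0.199 [ 0.4  -0.4   1.93] 0.1992
0.1982 [ 0.77 -0.54  4.21] 0.1984
[ 0.82363324 -0.5581456   4.96327081] [0.43262994 0.22044091 0.19826825] [ 3.14148993e+00  1.71291702e-04 -3.02858893e+00] 19.2667
```

View pics/seat.png

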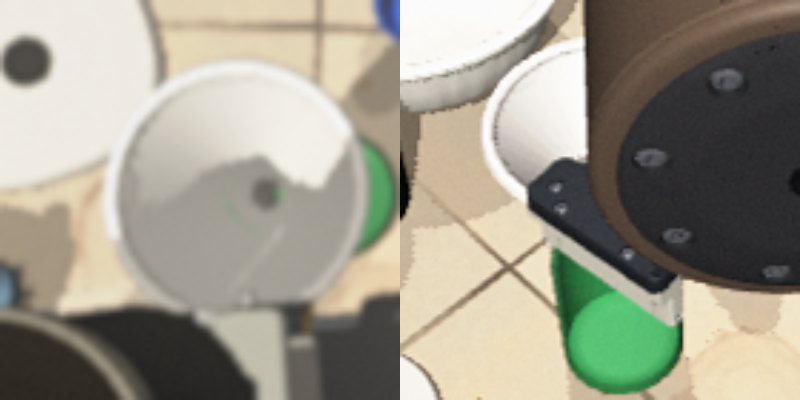

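The funnel seated at TCP z≈0.199 with about 5 N upward and little side force, so it is centred to within about a millimetre. Raising it by 15 mm.

Run:
```python
from m import *
f0=np.load('f0.npy')
Y=.113; u=np.array([np.cos(Y),np.sin(Y)])
g=np.array([.5206,.2299])-.088*u
env.servo_line([*g,.2145],feed=.03); env.pause(.5)
print(F(30)-f0,telemetry.get_tool_pos(),telemetry.get_finger_gap(),telemetry.get_finger_force(),telemetry.get_t())
f=snap('top','top5')
i=f['img'][235:335,160:260]; s=snap('scene')
cv2.imwrite('pics/end.png',np.hstack([cv2.resize(i,(400,400),interpolation=cv2.INTER_CUBIC),cv2.resize(s['img'][240:400,180:340],(400,400))])[:,:,::-1]); np.save('top5',f,allow_pickle=True)
```

```text
[-0.30577228  0.00955541 -0.13432132] [0.43315063 0.21994885 0.21447249] 0.013484528274750157 59.99978184700012 21.1083
```

View pics/end.png

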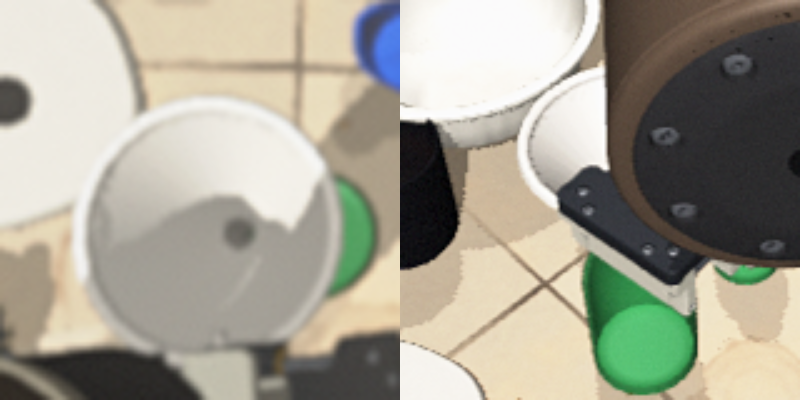

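Run:
```python
from m import *
T=np.load('top5.npy',allow_pickle=True).item()
o=np.array([160+74/4,160+344/4,235+96/4])
z=.2145-.085
r=least_squares(lambda c:np.array(circ(T,c,.0615,z+.098))[:3]-o,[.5,.2]);print('rim',r.x,r.fun)
print('hole',onz(T,160+239/4,235+234/4,z+.04),telemetry.get_tool_pos()[:2]+.088*np.array([np.cos(.113),np.sin(.113)]))
```

```text
rim [0.5188374  0.22912057] [-0.32150305  0.31794    -0.00597775]
hole [0.5190783  0.23027326 0.1695    ] [0.52060683 0.22988867]
```

```bash
python3 -c "
from h import *
print(env.close_job(),telemetry.get_t())"
```

```text
the job is handed in; nothing more can be done
the job is handed in; nothing more can be done
```

I seated the funnel in the large green bottle's neck with about 5 N of contact, raised it about 15 mm, and handed the job in at about 21 s with it still gripped, upright, centred to within about 1 mm by camera and with no contact force showing; the bottle had not moved, but the verdict was not reported.

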